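# Load the burn-in rack with power off and pin every module

## Task

First swing the black handle of the bench isolator from on to off, stopping where the padlock hole in its tip lines up with the hole in the hasp plate below it. With the power off, hang every power module that stands on the bench by its eye on a pin of the burn-in rack, one module to a pin and on the thick inner part of it, and lock each one with a hairpin clip from the stand, pressed down over the thin neck of its pin until the clip snaps home. When all of them are locked, swing the isolator handle fully back to on; leave the multimeter, the solder spool and the screwdriver where they are.

Things in the scene. Friction and masses are not known exactly. Their poses are not given: they have to be found in the camera images.
- rack: Burn-in rack, fixed: two posts carry a level grey beam, 270 mm long (y), 20 x 20 mm section, centred 150 mm above the bench; three steel pins 100 mm apart point from it along -x, towards the robot. Origin at bench level under the beam's middle.
- pin0 (a point): Root of a pin, on its level axis at the beam's front face, 150 mm up. Pin points along this frame's -x; y is along the beam, z up. Going out: thick part 14 mm in diameter, 0 to 55 mm, rounding off to the neck at 60 mm; thin neck 10 mm in diameter, 60 to 92 mm; end disc 22 mm in diameter, centred 5 mm above the axis, 92 to 100 mm. The beam's top is 10 mm above the axis.
- pin1 (a point): Root of a pin, on its level axis at the beam's front face, 150 mm up. Pin points along this frame's -x; y is along the beam, z up. Going out: thick part 14 mm in diameter, 0 to 55 mm, rounding off to the neck at 60 mm; thin neck 10 mm in diameter, 60 to 92 mm; end disc 22 mm in diameter, centred 5 mm above the axis, 92 to 100 mm. The beam's top is 10 mm above the axis.
- pin2 (a point): Root of a pin, on its level axis at the beam's front face, 150 mm up. Pin points along this frame's -x; y is along the beam, z up. Going out: thick part 14 mm in diameter, 0 to 55 mm, rounding off to the neck at 60 mm; thin neck 10 mm in diameter, 60 to 92 mm; end disc 22 mm in diameter, centred 5 mm above the axis, 92 to 100 mm. The beam's top is 10 mm above the axis.
- module0: Power module (two or three present, all alike, 0.2 to 0.34 kg) on the bench: finned heat-sink foot 60 (x) x 64 (y) x 35 mm high, upright plate 7 mm thick (x), 64 mm wide (y), top edge 120 mm up, small circuit boards low on it. Origin: centre of underside, z up. Grip the plate's top bar, z = 98 to 120 mm, across its 7 mm.
- module0_eye (a point): Centre of that module's eye: rectangular opening through the plate along x, 32 mm wide (y), 36 mm high (z), 80 mm above the underside. A pin's end disc passes through it; hung, the upper edge of the eye rests on the pin.
- module1: Power module (two or three present, all alike, 0.2 to 0.34 kg) on the bench: finned heat-sink foot 60 (x) x 64 (y) x 35 mm high, upright plate 7 mm thick (x), 64 mm wide (y), top edge 120 mm up, small circuit boards low on it. Origin: centre of underside, z up. Grip the plate's top bar, z = 98 to 120 mm, across its 7 mm.
- module1_eye (a point): Centre of that module's eye: rectangular opening through the plate along x, 32 mm wide (y), 36 mm high (z), 80 mm above the underside. A pin's end disc passes through it; hung, the upper edge of the eye rests on the pin.
- module2: Power module (two or three present, all alike, 0.2 to 0.34 kg) on the bench: finned heat-sink foot 60 (x) x 64 (y) x 35 mm high, upright plate 7 mm thick (x), 64 mm wide (y), top edge 120 mm up, small circuit boards low on it. Origin: centre of underside, z up. Grip the plate's top bar, z = 98 to 120 mm, across its 7 mm.
- module2_eye (a point): Centre of that module's eye: rectangular opening through the plate along x, 32 mm wide (y), 36 mm high (z), 80 mm above the underside. A pin's end disc passes through it; hung, the upper edge of the eye rests on the pin.
- stand: Clip stand, a grey block 30 (x) x 222 (y) x 36 mm high, fixed; origin at the centre of its underside. Three pockets 13.5 x 37 mm in a row along y, 75 mm apart, 30 mm deep, each holding a clip upright, legs down.
- clip0: Hairpin spring clip, 76 mm high, 30 g, upright in the stand, axes as the stand's. Origin between the leg tips, z up. Black grip on top: z = 52 to 76 mm, 12 mm thick (x), 22 mm wide (y). Two sprung steel legs spread in y, tips 28 mm apart, 10 mm thick (x); inward bulges at z = 16 mm, gap 6 mm; a core between the legs ends at z = 27.5 mm and stops the pin.
- clip0_seat (a point): The clip's seat: where the pin's axis lies when the clip is home, between bulges and core, 22 mm above the leg tips; axes as the clip's. The clip is pushed straight down astride the neck, its x along the pin; snapping past takes about 5 to 15 N, then it pulls itself home.
- clip1: Hairpin spring clip, 76 mm high, 30 g, upright in the stand, axes as the stand's. Origin between the leg tips, z up. Black grip on top: z = 52 to 76 mm, 12 mm thick (x), 22 mm wide (y). Two sprung steel legs spread in y, tips 28 mm apart, 10 mm thick (x); inward bulges at z = 16 mm, gap 6 mm; a core between the legs ends at z = 27.5 mm and stops the pin.
- clip1_seat (a point): The clip's seat: where the pin's axis lies when the clip is home, between bulges and core, 22 mm above the leg tips; axes as the clip's. The clip is pushed straight down astride the neck, its x along the pin; snapping past takes about 5 to 15 N, then it pulls itself home.
- clip2: Hairpin spring clip, 76 mm high, 30 g, upright in the stand, axes as the stand's. Origin between the leg tips, z up. Black grip on top: z = 52 to 76 mm, 12 mm thick (x), 22 mm wide (y). Two sprung steel legs spread in y, tips 28 mm apart, 10 mm thick (x); inward bulges at z = 16 mm, gap 6 mm; a core between the legs ends at z = 27.5 mm and stops the pin.
- clip2_seat (a point): The clip's seat: where the pin's axis lies when the clip is home, between bulges and core, 22 mm above the leg tips; axes as the clip's. The clip is pushed straight down astride the neck, its x along the pin; snapping past takes about 5 to 15 N, then it pulls itself home.
- handle (a joint): Isolator handle, rad: 0 = on (end stop), grows clockwise seen from above as the handle is swung to off; the holes line up at about 1.45; it can be swung too far, to 1.75. Stays where it is left; stiff by friction, 0.12 N m.
- handle_axis (a point): On the handle's vertical turning axis, at the top face (60 mm above the bench) of the grey isolator box, 110 x 110 x 60 mm, fixed; axes of the box. At joint 0 the handle points along -x of the box, at 1.57 along +y.
- handle_hole (a point): Padlock hole (10 mm) in the steel tip of the handle, 80 mm from the turning axis; this frame's -x points out along the handle. Centred 47 mm from the axis an upright black fin stands on the handle: 34 mm long along it, 12 mm thick, from 76 to 102 mm above the bench. Pinch it from above across its thickness.
- hasp_hole (a point): Padlock hole (10 mm) in the fixed steel hasp plate that sticks out from the top of the isolator box, 80 mm from the turning axis, 8 mm below the path of the handle's hole.
- multimeter: Yellow handheld multimeter, 80 x 150 x 34 mm, lying on the bench; leave alone. Origin at the centre of its underside.
- spool: Solder spool, 56 mm in diameter, 40 mm high, standing on the bench; leave alone. Origin at the centre of its underside.
- screwdriver: Screwdriver lying on the bench; leave alone.

How it is judged (in metres and radians):
On the way, in this order (a step that is already met when the one before it is completed fails the run):
1. the isolator is swung to off, its handle hole over the hasp hole within 4 mm, while every module still stands on the bench (horizontal distance between handle_hole and hasp_hole below 0.004 m and height (world z) of each of module0, module1, module2 below 0.02 m), for 0.3 s.
2. with the isolator still off, every module present hangs on a pin and a clip is snapped home on that pin's neck (horizontal distance between handle_hole and hasp_hole below 0.004 m and x of module0_eye in the frame of rack between -0.066 and -0.016 m and z of module0_eye in the frame of rack between 0.134 and 0.143 m and ((distance between clip0_seat and module0_eye below 0.085 m and x of clip0_seat in the frame of rack between -0.1 and -0.068 m and z of clip0_seat in the frame of rack between 0.147 and 0.153 m) or (distance between clip1_seat and module0_eye below 0.085 m and x of clip1_seat in the frame of rack between -0.1 and -0.068 m and z of clip1_seat in the frame of rack between 0.147 and 0.153 m) or (distance between clip2_seat and module0_eye below 0.085 m and x of clip2_seat in the frame of rack between -0.1 and -0.068 m and z of clip2_seat in the frame of rack between 0.147 and 0.153 m)) and x of module1_eye in the frame of rack between -0.066 and -0.016 m and z of module1_eye in the frame of rack between 0.134 and 0.143 m and ((distance between clip0_seat and module1_eye below 0.085 m and x of clip0_seat in the frame of rack between -0.1 and -0.068 m and z of clip0_seat in the frame of rack between 0.147 and 0.153 m) or (distance between clip1_seat and module1_eye below 0.085 m and x of clip1_seat in the frame of rack between -0.1 and -0.068 m and z of clip1_seat in the frame of rack between 0.147 and 0.153 m) or (distance between clip2_seat and module1_eye below 0.085 m and x of clip2_seat in the frame of rack between -0.1 and -0.068 m and z of clip2_seat in the frame of rack between 0.147 and 0.153 m)) and x of module2_eye in the frame of rack between -0.066 and -0.016 m and z of module2_eye in the frame of rack between 0.134 and 0.143 m and ((distance between clip0_seat and module2_eye below 0.085 m and x of clip0_seat in the frame of rack between -0.1 and -0.068 m and z of clip0_seat in the frame of rack between 0.147 and 0.153 m) or (distance between clip1_seat and module2_eye below 0.085 m and x of clip1_seat in the frame of rack between -0.1 and -0.068 m and z of clip1_seat in the frame of rack between 0.147 and 0.153 m) or (distance between clip2_seat and module2_eye below 0.085 m and x of clip2_seat in the frame of rack between -0.1 and -0.068 m and z of clip2_seat in the frame of rack between 0.147 and 0.153 m))), for 0.3 s.
At the end, for the whole second after the job is handed in: Each module hangs by its eye on a pin's thick part (eye 6-56 mm out, 7-16 mm below the axis), a clip is home on that pin's neck (seat within 3 mm of the axis's height, 58-90 mm out), the handle is at on (under 0.08 rad), all released and at rest but for a slight sway (value of joint handle below 0.08 rad and x of module0_eye in the frame of rack between -0.066 and -0.016 m and z of module0_eye in the frame of rack between 0.134 and 0.143 m and ((distance between clip0_seat and module0_eye below 0.085 m and x of clip0_seat in the frame of rack between -0.1 and -0.068 m and z of clip0_seat in the frame of rack between 0.147 and 0.153 m) or (distance between clip1_seat and module0_eye below 0.085 m and x of clip1_seat in the frame of rack between -0.1 and -0.068 m and z of clip1_seat in the frame of rack between 0.147 and 0.153 m) or (distance between clip2_seat and module0_eye below 0.085 m and x of clip2_seat in the frame of rack between -0.1 and -0.068 m and z of clip2_seat in the frame of rack between 0.147 and 0.153 m)) and x of module1_eye in the frame of rack between -0.066 and -0.016 m and z of module1_eye in the frame of rack between 0.134 and 0.143 m and ((distance between clip0_seat and module1_eye below 0.085 m and x of clip0_seat in the frame of rack between -0.1 and -0.068 m and z of clip0_seat in the frame of rack between 0.147 and 0.153 m) or (distance between clip1_seat and module1_eye below 0.085 m and x of clip1_seat in the frame of rack between -0.1 and -0.068 m and z of clip1_seat in the frame of rack between 0.147 and 0.153 m) or (distance between clip2_seat and module1_eye below 0.085 m and x of clip2_seat in the frame of rack between -0.1 and -0.068 m and z of clip2_seat in the frame of rack between 0.147 and 0.153 m)) and x of module2_eye in the frame of rack between -0.066 and -0.016 m and z of module2_eye in the frame of rack between 0.134 and 0.143 m and ((distance between clip0_seat and module2_eye below 0.085 m and x of clip0_seat in the frame of rack between -0.1 and -0.068 m and z of clip0_seat in the frame of rack between 0.147 and 0.153 m) or (distance between clip1_seat and module2_eye below 0.085 m and x of clip1_seat in the frame of rack between -0.1 and -0.068 m and z of clip1_seat in the frame of rack between 0.147 and 0.153 m) or (distance between clip2_seat and module2_eye below 0.085 m and x of clip2_seat in the frame of rack between -0.1 and -0.068 m and z of clip2_seat in the frame of rack between 0.147 and 0.153 m)) and linear speed of each of module0, module1, module2 below 0.2 m/s and linear speed of each of clip0, clip1, clip2 below 0.03 m/s); the robot touches nothing.
It fails at once if the multimeter is moved more than 30 mm (distance of multimeter from where it was at the start of the episode above 0.03 m).
It fails at once if the spool is moved more than 30 mm (distance of spool from where it was at the start of the episode above 0.03 m).
It fails at once if the screwdriver is moved more than 30 mm (distance of screwdriver from where it was at the start of the episode above 0.03 m).
Of module0, module1, module2 only 2 to 3 are there at a start; the rules pass over those that are not, and their reading is None.
At some moment in a run one of module0, module1, module2 may be knocked a few centimetres aside while the robot is not near it.
It also fails if it takes over 210 s, if anything falls off the work surface, if the arm or the gripper's body presses on something with over 40 N, if the wrist force passes 120 N, or if a joint passes its speed limit or range.

## Robot

A 6-joint arm with a two-finger parallel gripper is mounted at the origin on the work surface. World frame = base frame: x ahead of the robot, y to its left, z up, the work surface at z = 0. Lengths are in mm, angles in rad, forces in N, time in s.
With the tool pointing down it reaches from about 300 to 775 mm from the base axis. Payload 14.6 kg.
Tool frame: the origin (TCP) lies on the centre line of the jaws, within the pads' length; the fingertips stand 19 mm ahead of it and the grasp point (between the pads) is the TCP (bot.tip_reach is the distance from the TCP to the fingertips, in mm); z points along the fingers, y is the line along which they close (so a half turn about z gives the same grasp; the last joint's range is limited). The gripper opens to 85 mm and grips with 20 to 120 N. Pads are 22 mm wide; open, the fingers measure 114 mm over their backs; the gripper's body (76 mm by 85 mm) begins 54 mm behind the grasp point. The pads swing forward as they close: fully open they stand 13 mm farther back than shut.
Start: joints at [-1.275, 0.3, 1.521, -0, 1.321, -0.067], TCP at [195.184, -514.191, 250.281] pointing down, gripper open.
Joint ranges: [-3.03, 3.03], [-0.79, 2.21], [0.23, 2.52], [-1.04, 4.18], [0, 3.07], [-2.55, 2.55]. Speed limits (rad/s): [2.22, 2.22, 2.57, 3.14, 3.14, 3.14].

## Interface

Orientations are given as a unit quaternion [w, x, y, z].
In Python, from rig import bot gives the robot as it stands. Calls block until the motion is done:
- bot.move_to(position, orientation): joint-space move of the TCP to a pose.
- bot.servo_line(position, attitude=None, speed=150, until_force=None): straight line of the TCP; attitude=None keeps the orientation; speed is the mean speed in mm/s. With until_force (N) it stops when the force on the tool has changed by that much, and returns True; else False.
- bot.move_joints(angles): joint-space move.
- bot.move_gripper(opening, grip_force=None): finger opening in mm; grip_force is the grip in N (None keeps the last); returns when the fingers have stopped.
- bot.dwell(seconds).
- bot.ik(position, orientation): joint angles nearest the present ones, or None.
- bot.read_state(): the state.
- bot.read_camera(name): name is "scene" or "side" or "wrist"; returns a dict with "image" (420x560x3 uint8, blue, green, red), "depth" (420x560 float32, mm along the optical axis (not along the pixel's ray), 0 where there is no reading), "fovy" (degrees; the focal length in pixels is half the picture's height over the tangent of half this angle, whatever the lens; pixels are square), "cx", "cy" (the principal point, pixels), "eye" and "attitude" of the camera in the world; the wrist camera has in their place "mount" (4x4, takes a point from camera to tool coordinates, whose origin is the TCP and whose axes are the flange's). Camera axes: x right, y down, z forward; pixel columns grow to the right and rows downward; lengths in mm; the calibration is good to about 2 mm. A picture is of the moment at which its call begins: read the wrist's pose just before it.
A pose or a line that the arm cannot do raises bot.MotionError and nothing moves.
- bot.finish_job(): hands the job in; it is judged then, once.
The state is a dict: "clock": time; "joint_positions": joint angles; "qvel": joint speeds; "effort": joint torques, N m; "ee_pos": TCP position; "tool_rot": TCP orientation; "ft_force": force on the tool from outside, world axes, zero at the start; "moment": the same for the moment, N m; "grip_width": finger opening in mm; "grip_force": force on a finger pad.
Only numpy, scipy, OpenCV 4.12 (cv2) and the standard library are available. Lean on these libraries where they do the work, as an engineer would, in place of code of your own. Each camera call takes 0.05 s, during which the arm holds its last target. There are 200 camera calls.

## Working session

There is one attempt and no reset: what is moved stays moved. The work goes in short steps, each a Python script; the robot and the scene stay as the last script left them, time stands still between calls to the robot, and variables do not carry over. Pictures are saved under pics/ and viewed, at most 16 in all, crops included, and the job is handed in when it is done.

```bash
ls; mkdir -p pics; cat > h.py <<'E'
import numpy as np, cv2
from rig import bot
from scipy.spatial.transform import Rotation as R
def cam(n):
    s=bot.read_state(); c=bot.read_camera(n)
    f=c["image"].shape[0]/2/np.tan(np.radians(c["fovy"])/2)
    q=lambda q:R.from_quat([q[1],q[2],q[3],q[0]]).as_matrix()
    if "mount" in c:
        T=np.eye(4);T[:3,:3]=q(s["tool_rot"]);T[:3,3]=s["ee_pos"];T=T@np.array(c["mount"])
    else:
        T=np.eye(4);a=np.array(c["attitude"]);T[:3,:3]=q(a) if a.size==4 else a;T[:3,3]=c["eye"]
    c["T"]=T;c["f"]=f
    return c
def cloud(c):
    d=c["depth"];v,u=np.mgrid[:d.shape[0],:d.shape[1]]
    P=np.stack([(u-c["cx"])*d/c["f"],(v-c["cy"])*d/c["f"],d],-1)
    W=P@c["T"][:3,:3].T+c["T"][:3,3]; W[d==0]=np.nan
    return W
def down(a):
    # tool z down; closing line (tool y) along world direction angle a (rad from +x)
    y=np.array([np.cos(a),np.sin(a),0]);z=np.array([0,0,-1.]);x=np.cross(y,z)
    q=R.from_matrix(np.stack([x,y,z],1)).as_quat();return [q[3],q[0],q[1],q[2]]
E
python3 - <<'E'
from h import *
for n in("scene","side","wrist"):
    c=cam(n);cv2.imwrite(f"pics/{n}0.png",c["image"]);np.savez(f"/tmp/{n}0.npz",W=cloud(c),im=c["image"],T=c["T"],f=c["f"],cx=c["cx"],cy=c["cy"]);print(n,c["T"].round(2).tolist(),c["f"],(c["depth"]>0).mean())
print(bot.read_state())
E
```

```text
pics
scene [[-0.14, 0.64, -0.76, 1530.65], [0.99, 0.09, -0.12, 129.37], [-0.01, -0.76, -0.65, 946.32], [0.0, 0.0, 0.0, 1.0]] 538.6346150053342 0.9960671768707483
side [[0.86, -0.33, 0.38, 9.52], [-0.51, -0.59, 0.63, -976.59], [0.02, -0.73, -0.68, 1183.21], [0.0, 0.0, 0.0, 1.0]] 481.03100081257116 0.9945365646258504
wrist [[0.35, -0.9, -0.26, 262.35], [-0.94, -0.34, -0.1, -489.42], [0.0, 0.28, -0.96, 372.63], [0.0, 0.0, 0.0, 1.0]] 298.21577436001445 0.9961139455782313
{'clock': 0.15, 'joint_positions': array([-1.27457842e+00,  3.00315097e-01,  1.52141869e+00,  3.23145320e-05,
        1.32067535e+00, -6.65963605e-02]), 'qvel': array([-0.00016537, -0.00239899, -0.00135456, -0.00042879, -0.00058557,
        0.00018067]), 'effort': array([-1.90770111e-04, -5.43671572e+01, -3.61890221e+01, -1.31734964e-04,
        3.17435115e-03,  3.92295578e-05]), 'ee_pos': array([ 195.1609329 , -514.05122146,  249.87558625]), 'tool_rot': array([-4.07343866e-04,  9.83591441e-01,  1.80409840e-01, -3.12174500e-05]), 'ft_force': array([-0.9839103 ,  0.29118716, -0.33100575]), 'moment': array([ 0.01270303, -0.0098125 , -0.02556388]), 'grip_force': 0.0, 'grip_width': 85.4346294228534}
```

View pics/scene0.png

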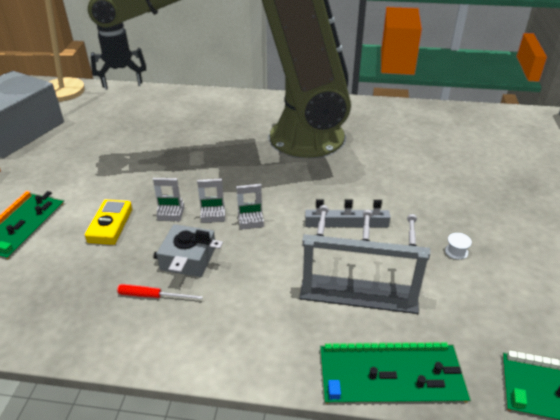

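View pics/side0.png

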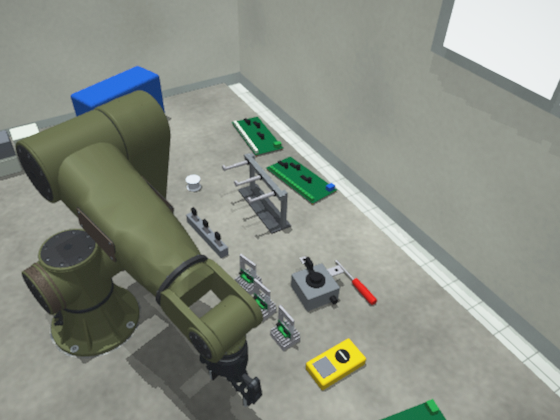

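The scene view shows three modules at about (167,195), (211,200) and (249,205). The isolator is at (188,245), with its handle tip at (216,243) and the hasp at (178,263). The rack is at (365,250), with its pins towards the robot, and the clip stand is at (347,217) with three clips. The screwdriver, multimeter and spool are clear of the work.

```bash
python3 - <<'E'
import numpy as np
d=np.load("/tmp/scene0.npz");W=d["W"]
for n,(u,v) in dict(m0=(167,182),m1=(211,184),m2=(249,188),disc=(185,240),fin=(203,236),tip=(217,243),hasp=(178,264),c0=(320,204),c1=(349,204),c2=(378,204),standL=(306,216),standR=(388,216),beamL=(304,242),beamR=(425,250),p0=(322,212),p1=(369,215),p2=(412,218),spool=(458,240),mm=(108,222),sd1=(120,290),sd2=(200,298)).items(): print(n,W[v,u].round(0), W[v+1,u+1].round(0))
E
```

```text
m0 [ 449. -324.  106.] [ 453. -320.  107.]
m1 [ 443. -207.  106.] [ 439. -206.  101.]
m2 [ 445. -106.  106.] [ 451. -103.  107.]
disc [ 629. -228.   77.] [ 629. -227.   73.]
fin [ 625. -184.   91.] [ 625. -182.   88.]
tip [ 622. -153.   69.] [ 628. -149.   73.]
hasp [ 693. -230.   59.] [ 697. -226.   60.]
c0 [440.  78.  69.] [440.  81.  65.]
c1 [430. 153.  68.] [431. 155.  66.]
c2 [422. 227.  70.] [416. 230.  62.]
standL [452.  44.  34.] [451.  47.  30.]
standR [421. 257.  32.] [425. 259.  32.]
beamL [685.  60. 157.] [690.  63. 159.]
beamR [677. 314. 159.] [678. 317. 158.]
p0 [572.  90. 151.] [575.  93. 151.]
p1 [571. 197. 154.] [569. 200. 150.]
p2 [572. 293. 157.] [572. 295. 154.]
spool [499. 426.  39.] [502. 428.  39.]
mm [ 552. -460.   40.] [ 551. -458.   36.]
sd1 [ 754. -355.   18.] [ 754. -353.   15.]
sd2 [ 748. -168.   13.] [ 738. -170.   -3.]
```

```bash
python3 - <<'E'
from h import *
for i,p in enumerate([(480,-215,330),(480,170,330)]):
    best=min((q for q in (bot.ik(p,down(a)) for a in(np.pi/2,-np.pi/2)) if q is not None),key=lambda q:abs(q[5]))
    print(np.round(best,2)); bot.move_joints(best);bot.dwell(.2)
    c=cam("wrist");W=cloud(c);cv2.imwrite(f"pics/w{i}.png",c["image"]);np.savez(f"/tmp/w{i}.npz",W=W,im=c["image"],T=c["T"],f=c["f"],cx=c["cx"],cy=c["cy"])
    print(c["T"].round(2).tolist(),bot.read_state()["ee_pos"].round(1),bot.read_state()["clock"])
E
```

```text
[-0.49  0.2   1.47 -0.    1.48  1.08]
[[-0.0, -0.96, -0.28, 551.62], [-1.0, 0.0, -0.0, -216.33], [0.0, 0.28, -0.96, 452.66], [0.0, 0.0, 0.0, 1.0]] [ 479.8 -215.5  329.9] 1.95
[ 0.27  0.16  1.51 -0.    1.47 -1.3 ]
[[0.0, 0.96, 0.28, 408.91], [1.0, -0.0, -0.0, 169.12], [-0.0, 0.28, -0.96, 452.79], [0.0, 0.0, 0.0, 1.0]] [480.1 169.8 330. ] 4.25
```

View pics/w0.png

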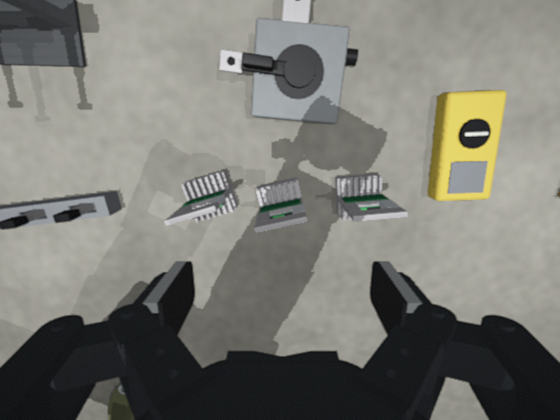

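View pics/w1.png

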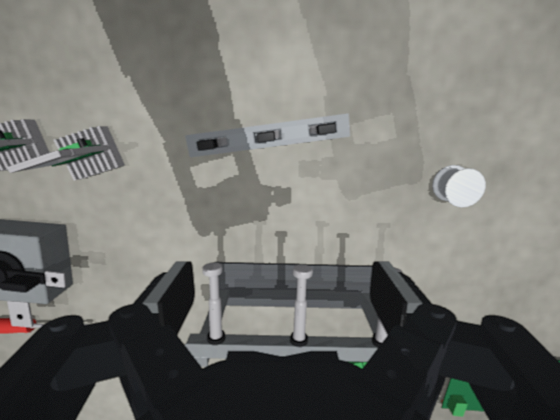

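w0 has up as +x and right as −y. The disc is at (300,70), the fin at (258,61), the handle hole at (231,61) and the hasp hole at (295,5). All three modules are roughly parallel to y. w1 shows the stand with clips at (208,144), (267,135) and (323,128), and pin ends at (213,268) and (303,271).

```bash
python3 - <<'E'
import numpy as np,cv2
def pca(P):
    r=cv2.minAreaRect(P[:,:2].astype(np.float32)); return np.round(r[0],1),np.round(r[1],1),round(r[2],1),np.median(P[:,2]).round(1),len(P)
D={i:np.load(f"/tmp/{i}.npz") for i in("w0","w1","scene0")}
def sel(n,x0,x1,y0,y1,z0,z1):
    W=D[n]["W"].reshape(-1,3);m=(W[:,0]>x0)&(W[:,0]<x1)&(W[:,1]>y0)&(W[:,1]<y1)&(W[:,2]>z0)&(W[:,2]<z1);return W[m]
for y in(-324,-207,-106): print("mod",pca(sel("w0",400,500,y-50,y+50,115,124)))
for z in((93,106),(55,64)): print("iso",z,pca(sel("w0",540,685,-300,-140,*z)))
for n,y in(("w1",78),("w1",153),("w1",227)): print("clip",pca(sel(n,380,480,y-25,y+25,72,80)))
print("stand",pca(sel("w1",380,480,30,280,33,39)))
for y in(92,197,295): 
    for a,b in((560,578),(620,650)): 
        P=sel("w1",a,b,y-20,y+20,145,180); print("pin",P.min(0).round(1) if len(P) else 0,P.max(0).round(1) if len(P) else 0,P.mean(0).round(1) if len(P) else 0,len(P))
        P=sel("scene0",a,b,y-20,y+20,140,180); print("  sc",P.min(0).round(1) if len(P) else 0,P.max(0).round(1) if len(P) else 0,P.mean(0).round(1) if len(P) else 0,len(P))
print("beam",pca(sel("scene0",640,720,40,340,156,170)),pca(sel("w1",640,720,40,340,156,170)))
d=D["w0"]
def ray(d,u,v,z):
    r=d["T"][:3,:3]@np.array([(u-d["cx"])/d["f"],(v-d["cy"])/d["f"],1]);e=d["T"][:3,3];return (e+r*(z-e[2])/r[2]).round(1)
for u,v in((226,55),(231,55),(291,14),(300,14),(240,68)):print(d["W"][v,u].round(1))
print(ray(d,231,61,68),ray(d,295,5,60))
E
```

```text
mod (array([ 448. , -330.3]), array([ 7.4, 63.6]), 5.3, np.float64(119.1), 358)
mod (array([ 437.8, -214. ]), array([ 7.9, 63.4]), 13.0, np.float64(119.0), 344)
mod (array([ 448.9, -107.9]), array([ 7.3, 63.5]), 16.9, np.float64(118.9), 340)
iso (93, 106) (array([ 617.6, -189.4]), array([33.9, 12.4]), 82.0, np.float64(101.1), 419)
iso (55, 64) (array([ 621. , -236.8]), array([110.2, 129.3]), 84.8, np.float64(59.3), 6869)
clip (array([433.6,  74. ]), array([12. , 21.5]), 7.3, np.float64(79.2), 133)
clip (array([424.2, 148. ]), array([12. , 21.9]), 7.5, np.float64(79.1), 141)
clip (array([414.7, 222.2]), array([11.9, 21.9]), 7.0, np.float64(79.2), 139)
stand (array([424.3, 147.9]), array([ 30. , 221.9]), 7.2, np.float64(35.3), 2798)
pin [560.1  81.8 147.9] [578.  101.6 166.3] [566.4  92.6 159.8] 153
  sc [560.2  84.3 145.1] [576.2 103.4 166.8] [566.4  93.8 156.2] 66
pin [620.1  81.6 146.9] [649.9  96.  158. ] [635.1  89.8 154.8] 264
  sc [620.2  85.3 148.8] [647.6  98.7 157.9] [633.1  92.  154.1] 50
pin [560.8 179.7 146.3] [577.9 200.7 166.3] [564.5 190.1 158.5] 262
  sc [561.2 183.2 147.3] [577.8 203.9 164.4] [568.8 193.3 156.3] 68
pin [620.  181.6 148.8] [649.8 195.6 157.8] [634.9 188.1 154.9] 254
  sc [620.5 185.  149.2] [649.8 198.4 159.3] [634.1 191.6 154. ] 58
pin [564.  294.7 146. ] [565.6 300.2 156.8] [564.6 297.1 152.6] 19
  sc [563.6 282.3 148.1] [577.9 302.7 166. ] [570.8 292.5 157.1] 63
pin [630.  280.6 147.3] [649.9 291.9 157.1] [642.2 284.2 153.7] 106
  sc [620.4 283.8 145.9] [649.9 297.8 159.5] [635.2 290.3 153.7] 66
beam (array([667.5, 190.9]), array([269.2,  57. ]), 88.0, np.float64(158.4), 978) (array([662.6, 171.4]), array([ 48.8, 235.7]), 2.0, np.float64(159.2), 2278)
[ 628.2 -152.1   71.3]
[ 628.2 -157.9   71.5]
[ 673.1 -227.2   59.5]
[ 672.9 -237.5   60.1]
[ 614.3 -167.8   72.3]
[ 622.5 -157.    68. ] [ 681.9 -231.7   60. ]
```

```bash
python3 - <<'E'
import cv2
im=cv2.imread("pics/w0.png");cv2.imwrite("pics/w0c.png",cv2.resize(im[0:130,200:380],None,fx=4,fy=4,interpolation=cv2.INTER_CUBIC))
E
```

```text
(no output)
```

View pics/w0c.png

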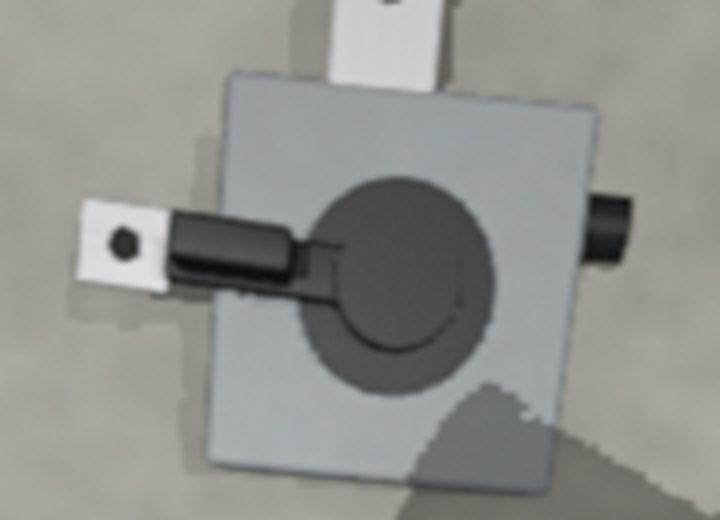

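The crop puts the handle hole at full-image (231,60.7). The hasp hole is cut off at the top edge, near (297,0). The cloud gives the handle direction as about 82° and the axis as about (611,−236). I'll take a closer look above the isolator.

```bash
cat >> h.py <<'E'
def ray(c,u,v,z):
    r=c["T"][:3,:3]@np.array([(u-c["cx"])/c["f"],(v-c["cy"])/c["f"],1]);e=c["T"][:3,3];return e+r*(z-e[2])/r[2]
def go(p,a,both=True):
    "joint move, tool down, closing line at angle a (either way round)"
    o=[(bot.ik(p,down(b)),b) for b in((a,a+np.pi) if both else (a,))]
    q,b=min((x for x in o if x[0] is not None),key=lambda x:abs(x[0][5]))
    bot.move_joints(q); return b
def snap(n,name):
    c=cam(n);cv2.imwrite(f"pics/{name}.png",c["image"]);c["W"]=cloud(c)
    np.savez(f"/tmp/{name}.npz",**{k:c[k] for k in("W","T","f","cx","cy")});return c
E
python3 - <<'E'
from h import *
bot.move_to((590,-230,270),down(-np.pi/2)); bot.dwell(.2)
c=snap("wrist","iso1");print(c["T"].round(2).tolist(),bot.read_state()["joint_positions"].round(2))
# swing feasibility
A=np.array([611.1,-235.9])
for off in(-90,90):
    for d in(82,40,-1):
        p=A+47*np.array([np.cos(np.radians(d)),np.sin(np.radians(d))]);q=bot.ik((*p,98),down(np.radians(d+off)));print(off,d,None if q is None else np.round(q,2))
E
```

```text
[[0.0, -0.96, -0.28, 661.92], [-1.0, -0.0, -0.0, -230.24], [0.0, 0.28, -0.96, 392.97], [0.0, 0.0, 0.0, 1.0]] [-0.43  0.48  1.23  0.    1.43  1.14]
-90 82 [-0.35  0.66  1.36 -0.    1.12 -0.21]
-90 40 [-0.36  0.73  1.25 -0.    1.17  0.51]
-90 -1 [-0.4   0.77  1.17 -0.    1.2   1.19]
90 82 None
90 40 None
90 -1 [-0.4   0.77  1.17 -0.    1.2  -1.95]
```

View pics/iso1.png

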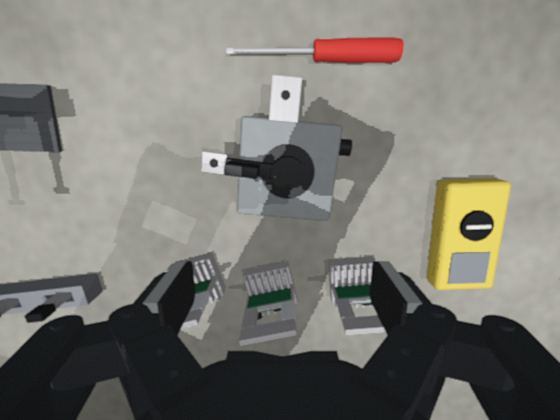

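iso1 shows the hasp hole at (285.5,95) and the handle hole at (214,163), both clear. Next I'll pinch the fin and swing it.

```bash
cat > swing.py <<'E'
from h import *
def swing(A,d0,d1,n,rad=47,z=98):
    pt=lambda d:np.array([*(A+rad*np.array([np.cos(np.radians(d)),np.sin(np.radians(d))])),z])
    o=lambda d:down(np.radians(d-90))
    bot.move_gripper(40)
    p=pt(d0);bot.move_to((p[0],p[1],150),o(d0));bot.servo_line(p,o(d0),speed=80)
    bot.move_gripper(0,30)
    print("grip",bot.read_state()["grip_width"])
    for d in np.linspace(d0,d1,n+1)[1:]: bot.servo_line(pt(d),o(d),speed=70)
    bot.dwell(.2);s=bot.read_state();print("end",s["ee_pos"].round(1),s["ft_force"].round(1))
    bot.move_gripper(35);bot.servo_line((*pt(d1)[:2],170),o(d1))
E
python3 - <<'E'
from h import *
from swing import swing
d=np.load("/tmp/iso1.npz")
hd=ray(d,214,163,71.5);hs=ray(d,285.5,95,60);print(hd,hs)
W=d["W"].reshape(-1,3);m=(W[:,2]>93)&(W[:,2]<106)&(abs(W[:,0]-618)<35)&(abs(W[:,1]+190)<35)
r=cv2.minAreaRect(W[m,:2].astype(np.float32));print(r)
a=np.radians(r[2] if r[1][0]>r[1][1] else r[2]+90); u=np.array([np.cos(a),np.sin(a)]);u*=np.sign(u[1])
A=np.array(r[0])-47*u; v=hs[:2]-A; w=hd[:2]-A
d0=np.degrees(np.arctan2(u[1],u[0]));dh=np.degrees(np.arctan2(v[1],v[0]))
print("axis",A,"rad",np.hypot(*v),np.hypot(*w),"d0",d0,np.degrees(np.arctan2(w[1],w[0])),"dh",dh,"joint",np.radians(d0-dh))
np.save("/tmp/iso.npy",[*A,d0,dh])
swing(A,d0,d0-np.degrees(1.45),10)
c=snap("wrist","iso2")
print(bot.read_state()["clock"],c["T"].round(1).tolist())
E
```

```text
[ 621.93024928 -157.68563615   71.5       ] [ 691.14622243 -234.22504942   60.        ]
((617.6488647460938, -189.2894744873047), (33.880088806152344, 12.225777626037598), 82.28565979003906)
axis [ 611.33985695 -235.86410729] rad 79.82319513114324 78.89252030138238 d0 82.28565979003906 82.28542723367988 dh 1.1765715271516197 joint 1.4156206434780738
grip 11.337453976548789
end [ 657.7 -236.4   98.5] [-10.5   3.4   8.6]
13.6417 [[-0.0, -1.0, -0.3, 730.0], [-1.0, 0.0, 0.0, -238.1], [0.0, 0.3, -1.0, 291.8], [0.0, 0.0, 0.0, 1.0]]
```

View pics/iso2.png

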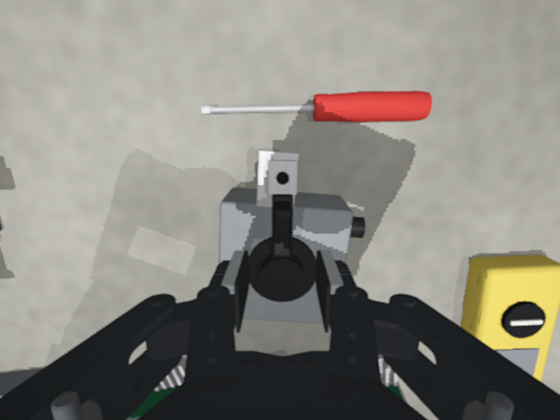

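iso2 shows the handle hole at (283,178). The hasp plate's edge sticks out to its left, so this may be a slight overshoot.

```bash
python3 - <<'E'
from h import *
d=np.load("/tmp/iso2.npz");p=ray(d,283,178,71.5);A=np.load("/tmp/iso.npy")
v=p[:2]-A[:2];print(p,np.degrees(np.arctan2(v[1],v[0])),A)
W=d["W"].reshape(-1,3);m=(W[:,2]>94)&(W[:,2]<106)&(abs(W[:,0]-658)<30)&(abs(W[:,1]+236)<25);print(cv2.minAreaRect(W[m,:2].astype(np.float32)))
for lo,hi in((55,63),(66,76)):
    for x in (685,690,695): 
        m=(W[:,2]>lo)&(W[:,2]<hi)&(abs(W[:,0]-x)<1.5)&(abs(W[:,1]+236)<40); print(lo,x,W[m,1].min().round(1),W[m,1].max().round(1))
im=cv2.imread("pics/iso2.png");cv2.imwrite("pics/iso2c.png",cv2.resize(im[130:220,230:340],None,fx=6,fy=6,interpolation=cv2.INTER_CUBIC))
d=np.load("/tmp/iso1.npz");W=d["W"].reshape(-1,3)
for x in (685,690,695): 
        m=(W[:,2]>55)&(W[:,2]<63)&(abs(W[:,0]-x)<1.5)&(abs(W[:,1]+236)<40); print("before",x,W[m,1].min().round(1),W[m,1].max().round(1))
E
```

```text
[ 691.21488517 -238.39841372   71.5       ] -1.8172934587756187 [ 611.33985695 -235.86410729   82.28565979    1.17657153]
((658.707763671875, -236.8565673828125), (11.821393013000488, 34.041038513183594), 88.82550811767578)
55 685 -225.8 -217.8
55 690 -225.8 -218.7
55 695 -225.2 -218.9
66 685 -248.1 -227.0
66 690 -248.1 -227.1
66 695 -248.1 -226.5
before 685 -247.5 -217.9
before 690 -248.3 -219.0
before 695 -248.3 -219.1
```

View pics/iso2c.png

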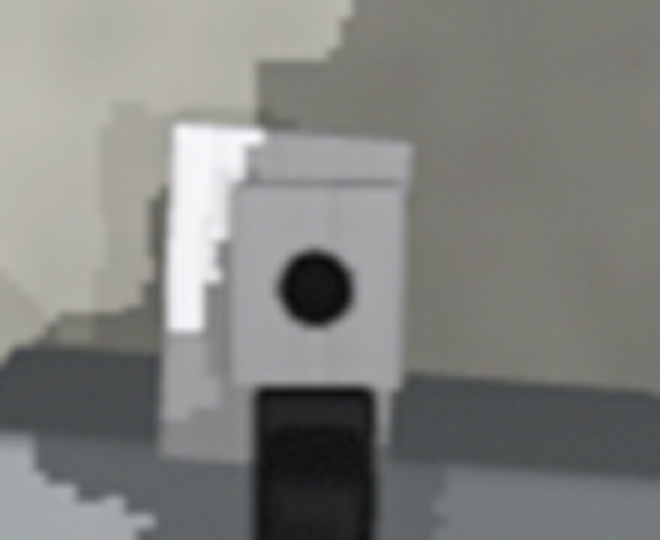

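The handle hole is about 4 mm past the hasp hole (y −238.4 against −234.2), so I'll nudge it back about 2.9°.

```bash
python3 - <<'E'
from h import *
from swing import swing
A=np.load("/tmp/iso.npy")
swing(A[:2],-1.2,1.7,2)
d=snap("wrist","iso3")
W=d["W"].reshape(-1,3);m=(W[:,2]>94)&(W[:,2]<106)&(abs(W[:,0]-658)<30)&(abs(W[:,1]+236)<25);print(cv2.minAreaRect(W[m,:2].astype(np.float32)))
for lo,hi in((55,63),(66,76)):
    for x in (685,695): 
        m=(W[:,2]>lo)&(W[:,2]<hi)&(abs(W[:,0]-x)<1.5)&(abs(W[:,1]+236)<40); print(lo,x,W[m,1].min().round(1),W[m,1].max().round(1))
g=cv2.cvtColor(d["image"],cv2.COLOR_BGR2GRAY)[160:200,265:305]; t=(g<60).astype(np.uint8); 
n,l,s,c=cv2.connectedComponentsWithStats(t); print(s[1:],c[1:]+[265,160])
for k in range(1,n): print(ray(d,*(c[k]+[265,160]),71.5).round(1))
E
```

```text
grip 11.630239733603661
end [ 658.6 -234.1   98.6] [-0.8  4.1  6.7]
((658.587158203125, -234.7522430419922), (34.09029006958008, 11.675264358520508), 1.4144201278686523)
55 685 -247.8 -217.8
55 695 -248.2 -219.2
66 685 -244.2 -223.1
66 695 -244.6 -222.9
[[ 12  12  11  12 103]
 [  7  35  20   5  97]] [[281.95145631 177.52427184]
 [281.59793814 197.04123711]]
[ 691.5 -234.2   71.5]
[ 676.6 -234.3   71.5]
```

The hole is now at (691.5,−234.2) against the hasp at (691.1,−234.2), so they line up. Now I'll measure the rack accurately.

```bash
python3 - <<'E'
from h import *
go((590,190,340),np.pi/2 if False else np.pi/2); bot.dwell(.2)
d=snap("wrist","rack");print(d["T"].round(2).tolist(),bot.read_state()["joint_positions"].round(2),bot.read_state()["clock"])
W=d["W"].reshape(-1,3)
for y in(92,191,291):
    for x in range(560,680,8):
        m=(abs(W[:,0]-x)<4)&(abs(W[:,1]-y)<20)&(W[:,2]>147)&(W[:,2]<180);P=W[m]
        if len(P)>3: print(x,len(P),"y",P[:,1].min().round(1),P[:,1].max().round(1),"mid",((P[:,1].min()+P[:,1].max())/2).round(1),"z",np.percentile(P[:,2],98).round(1),"xmin",P[:,0].min().round(1))
m=(W[:,2]>154)&(W[:,2]<166)&(W[:,0]>655)&(W[:,0]<700)&(abs(W[:,1]-190)<150);print(cv2.minAreaRect(W[m,:2].astype(np.float32)))
E
```

```text
[[0.0, 0.96, 0.28, 518.95], [1.0, -0.0, -0.0, 189.11], [-0.0, 0.28, -0.96, 462.65], [0.0, 0.0, 0.0, 1.0]] [ 0.25  0.42  1.16 -0.    1.57 -1.32] 19.3667
560 139 y 81.3 101.5 mid 91.4 z 165.7 xmin 558.5
568 85 y 81.8 101.4 mid 91.6 z 165.5 xmin 564.0
576 78 y 86.3 95.8 mid 91.1 z 154.9 xmin 572.0
584 71 y 85.4 95.4 mid 90.4 z 155.3 xmin 580.0
592 71 y 86.3 95.0 mid 90.6 z 155.5 xmin 588.1
600 82 y 83.7 96.1 mid 89.9 z 155.9 xmin 596.1
608 98 y 83.7 96.3 mid 90.0 z 157.6 xmin 604.0
616 96 y 82.6 96.6 mid 89.6 z 157.3 xmin 612.1
624 89 y 83.4 96.3 mid 89.8 z 157.1 xmin 620.2
632 87 y 82.3 95.8 mid 89.1 z 157.3 xmin 628.2
640 89 y 83.2 95.7 mid 89.5 z 157.1 xmin 636.0
648 91 y 81.9 95.6 mid 88.8 z 157.4 xmin 644.0
656 259 y 72.2 111.9 mid 92.1 z 161.0 xmin 652.0
664 234 y 72.1 112.0 mid 92.1 z 160.8 xmin 660.0
672 233 y 72.0 111.7 mid 91.9 z 160.9 xmin 668.0
560 88 y 180.5 201.1 mid 190.8 z 164.9 xmin 561.4
568 113 y 180.5 201.1 mid 190.8 z 165.7 xmin 564.0
576 75 y 185.6 195.1 mid 190.3 z 155.1 xmin 572.1
584 69 y 185.5 195.1 mid 190.3 z 154.9 xmin 580.0
592 66 y 185.5 194.1 mid 189.8 z 
[... 623 characters left out ...]
4 68 y 285.1 294.5 mid 289.8 z 154.9 xmin 580.1
592 73 y 284.6 295.0 mid 289.8 z 155.3 xmin 588.0
600 66 y 284.5 294.0 mid 289.2 z 155.0 xmin 596.0
608 92 y 282.6 295.0 mid 288.8 z 156.8 xmin 604.0
616 96 y 282.1 296.1 mid 289.1 z 157.2 xmin 612.0
624 95 y 281.7 295.6 mid 288.7 z 157.4 xmin 620.0
632 89 y 281.7 295.1 mid 288.4 z 157.1 xmin 628.2
640 87 y 281.3 294.7 mid 288.0 z 156.9 xmin 636.0
648 91 y 281.3 294.8 mid 288.1 z 156.8 xmin 644.1
656 136 y 277.2 298.4 mid 287.8 z 160.6 xmin 652.1
664 252 y 271.0 310.9 mid 291.0 z 160.7 xmin 660.0
672 238 y 271.4 310.8 mid 291.1 z 160.7 xmin 668.0
((673.182861328125, 187.57215881347656), (269.8790283203125, 41.03456115722656), 88.59285736083984)
```

View pics/rack.png

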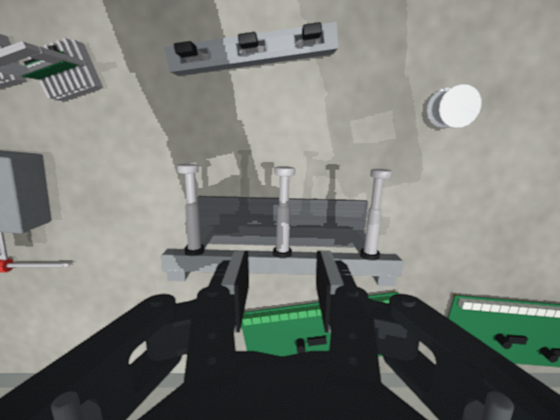

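Pin end discs are visible at (187,169), (284,172) and (380,174). Fitted roots are about (658.5,88.8), (661.1,188.2) and (663.7,287.8), with the rack yaw about −1.5°. I'll hang the first module, at y≈−108, on pin2.

```bash
cat > hang.py <<'E'
from h import *
ROOT=np.array([[658.5,88.8],[661.1,188.2],[663.7,287.8]]);YAW=np.radians(-1.5)
def pin(k,s): return ROOT[k]-s*np.array([np.cos(YAW),np.sin(YAW)])
def bar(d,xy):
    W=d["W"].reshape(-1,3);m=(W[:,2]>114)&(W[:,2]<125)&(np.hypot(W[:,0]-xy[0],W[:,1]-xy[1])<60)
    r=cv2.minAreaRect(W[m,:2].astype(np.float32));a=r[2] if r[1][0]<r[1][1] else r[2]-90
    return np.array(r[0]),a,np.round(r[1],1),m.sum()
def pick(xy,a):
    bot.move_gripper(60)
    bot.move_to((xy[0],xy[1],290),down(np.radians(a)));bot.dwell(.15)
    d=snap("wrist",f"m{int(-xy[1])}");c,a,sz,n=bar(d,xy);print("bar",c.round(1),round(a,1),sz,n)
    if abs(sz[1]-64)>3 and abs(sz[0]-64)>3: raise SystemExit("odd bar")
    o=down(np.radians(a));bot.move_to((*c,190),o);bot.servo_line((*c,118.5),o,speed=120)
    bot.move_gripper(0,60);print("grip",bot.read_state()["grip_width"])
    bot.servo_line((*c,300),o,speed=200)
def hang(k,s=38):
    o=down(YAW)
    bot.move_to((*pin(k,140),300),o);bot.servo_line((*pin(k,140),193),o,speed=150)
    bot.dwell(.2);st=bot.read_state();print("pre",st["ee_pos"].round(1),pin(k,140),st["ft_force"].round(1))
def insert(k,s=38):
    o=down(YAW)
    print("hit",bot.servo_line((*pin(k,s),193),o,speed=70,until_force=8),bot.read_state()["ee_pos"].round(1))
    print("down",bot.servo_line((*pin(k,s),176),o,speed=25,until_force=2.5),bot.read_state()["ee_pos"].round(1))
    bot.move_gripper(22);bot.dwell(.3);bot.servo_line((*pin(k,s),250),o,speed=150)
    print(bot.read_state()["clock"])
E
python3 - <<'E'
from hang import *
pick((448.9,-107.9),16.9); hang(2)
snap("wrist","pre2");cv2.imwrite("pics/pre2s.png",cam("scene")["image"])
E
```

```text
bar [ 448.2 -107.9] 16.8 [ 7.  63.4] 400
grip 5.845334606534163
pre [524.  291.6 193.9] [523.7479745  291.46477276] [ 0.2 -0.  -3.3]
```

View pics/pre2.png

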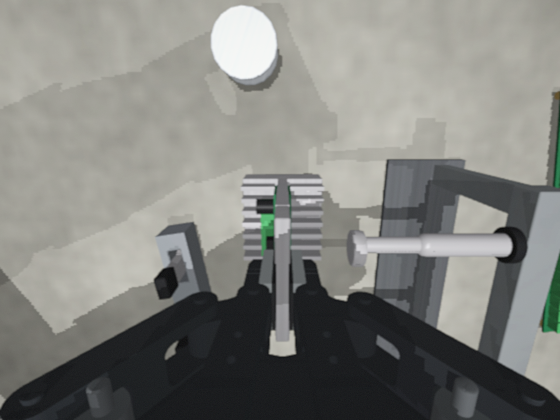

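The module is held square, with its bar running from v=180 to 340 and the pin at v≈245. I'll check the lateral offset from the cloud before inserting.

```bash
python3 - <<'E'
from hang import *
d=np.load("/tmp/pre2.npz");W=d["W"].reshape(-1,3)
m=(W[:,2]>185)&(W[:,2]<202)&(abs(W[:,0]-524)<7)&(W[:,1]>285);print("bar far end y",W[m,1].max(),"z",np.median(W[m,2]))
m=(W[:,2]>146)&(W[:,2]<170)&(W[:,0]>562)&(W[:,0]<573)&(abs(W[:,1]-290)<25);print("disc y",W[m,1].min(),W[m,1].max(),"ztop",W[m,2].max())
insert(2);snap("side","hung2")
bot.move_to((*pin(2,120)[:2],300),down(YAW))
c=snap("scene","hung2s")
E
```

```text
bar far end y 323.77306470405546 z 194.15613379723675
disc y 281.591841010842 302.3506843240639 ztop 166.04375128904312
hit False [625.5 288.9 193.1]
down True [625.6 288.7 177.7]
30.1417
```

View pics/hung2s.png

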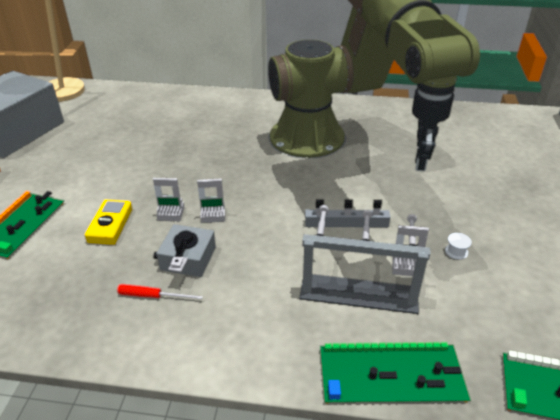

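The first module hangs on its pin at about (410,245), with no contact on the way in and a weight transfer at the expected height. Now the other two.

```bash
python3 - <<'E'
from hang import *
for xy,a,k in(((437.8,-214),13,1),((448,-330.3),5.3,0)):
    pick(xy,a);hang(k);insert(k);bot.move_to((*pin(k,120)[:2],300),down(YAW))
snap("scene","hung3")
E
```

```text
bar [ 437.6 -214.5] 12.8 [ 6.3 63.5] 430
grip 5.792536482824053
pre [521.4 191.9 193.8] [521.1479745  191.86477276] [ 0.7 -0.8 -2.1]
hit False [622.9 189.3 193.1]
down True [623.  189.2 177.7]
42.0917
bar [ 447.3 -330.9] 5.1 [ 7.  63.5] 437
grip 5.39358804497788
pre [518.8  92.5 193.8] [518.5479745   92.46477276] [-0.3  0.4 -3.7]
hit False [620.3  89.8 193.1]
down True [620.4  89.8 177.7]
54.0417
```

View pics/hung3.png

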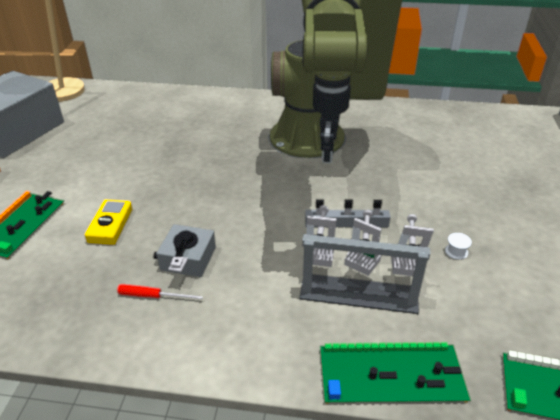

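All three hang, but the middle one at (365,235) looks yawed on its pin. I'll check from above.

```bash
python3 - <<'E'
from hang import *
bot.move_to((570,190,360),down(np.pi/2)) if bot.ik((570,190,360),down(np.pi/2)) is not None else go((570,190,360),np.pi/2)
bot.dwell(.2)
for t in range(2):
    d=snap("wrist",f"chk{t}");W=d["W"].reshape(-1,3)
    for k in range(3):
        c=pin(k,38);m=(W[:,2]>174)&(W[:,2]<185)&(abs(W[:,1]-c[1])<48)&(abs(W[:,0]-c[0])<45)
        r=cv2.minAreaRect(W[m,:2].astype(np.float32)); e=(ROOT[k]-r[0])@np.array([np.cos(YAW),np.sin(YAW)])
        print(k,np.round(r,1) if 0 else (np.round(r[0],1),np.round(r[1],1),round(r[2],1)),"out",e.round(1),"z",np.median(W[m,2]).round(1))
    bot.dwell(.5)
E
```

```text
0 (array([620.7,  89.3]), array([64.1,  7.7]), 88.5) out 37.8 z 178.0
1 (array([626.1, 186.8]), array([57.7,  7.6]), 63.0) out 34.9 z 177.9
2 (array([625. , 298.7]), array([ 8. , 62.9]), 3.5) out 39.0 z 177.0
0 (array([620.6,  89.2]), array([63.8,  7.7]), 88.4) out 37.8 z 178.0
1 (array([626.4, 186.7]), array([57.6,  7.7]), 62.7) out 34.6 z 178.1
2 (array([624.7, 298.4]), array([ 7.7, 62.9]), 3.3) out 39.2 z 177.1
```

View pics/chk1.png

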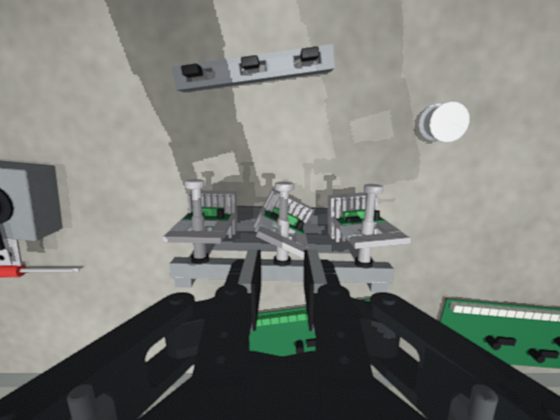

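Module 1 sits yawed about −27° on its pin, spanning (255,232) to (310,255). Module 2 is shifted about 9 mm sideways. All the eyes are 35–39 mm out at about the right height, which is acceptable. Placing clips at 79 mm out stays clear, so I'll do the first one.

```bash
cat > clip.py <<'E'
from hang import *
CL=[(433.6,74.0),(424.2,148.0),(414.7,222.2)]
def clip(i,k,s=79):
    o=down(np.radians(7.2));c=CL[i]
    bot.move_gripper(45);bot.move_to((*c,170),o);bot.servo_line((*c,71),o,speed=120)
    bot.move_gripper(0,80);print("grip",bot.read_state()["grip_width"])
    bot.servo_line((*c,270),o,speed=200)
    o=down(YAW);p=pin(k,s);bot.move_to((*p,270),o);bot.servo_line((*p,222),o,speed=120);bot.dwell(.2)
    return p,o
def press(p,o):
    f0=bot.read_state()["ft_force"][2]
    for z in np.arange(216,191.5,-2):
        h=bot.servo_line((*p,z),o,speed=60,until_force=30);s=bot.read_state();print(s["ee_pos"][2].round(1),(s["ft_force"][2]-f0).round(1),end="; ")
        if h: break
    print()
def release(p,o):
    bot.move_gripper(24);bot.dwell(.1);bot.servo_line((*p,270),o,speed=150);print(bot.read_state()["clock"])
E
python3 - <<'E'
from clip import *
p,o=clip(0,0);d=snap("wrist","c0");press(p,o);snap("scene","c0s")
E
python3 - <<'E'
import cv2,numpy as np
a=cv2.imread("pics/c0.png");b=cv2.imread("pics/c0s.png")
cv2.imwrite("pics/c0m.png",np.hstack([a[100:400,100:460],cv2.resize(b[170:300,290:440],None,fx=2.3,fy=2.3)[:299][:, :345] if 0 else cv2.resize(b[170:300,290:440],(345,300))]))
E
```

```text
grip 10.778263137374372
215.5 0.2; 213.9 0.8; 211.9 0.8; 209.8 0.6; 207.9 0.8; 206.1 1.2; 204.3 3.8; 202.2 3.8; 199.8 1.6; 197.2 -2.2; 195.6 -3.2; 194.6 5.2; 194.3 20.4;
```

View pics/c0m.png

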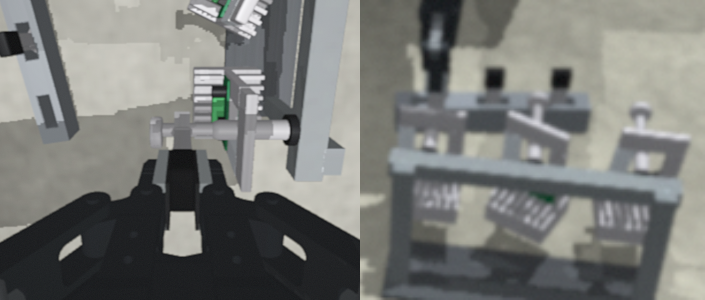

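The clip sits astride the neck. The force profile (rise, pull-in, hard stop at 194.3) shows it snapped home. I'll release it and do the other two.

```bash
python3 - <<'E'
from clip import *
release(pin(0,79),down(YAW))
for i in(1,2):
    p,o=clip(i,i);press(p,o);release(p,o)
bot.move_to((570,190,360),down(np.pi/2)) if bot.ik((570,190,360),down(np.pi/2)) is not None else go((570,190,360),np.pi/2)
bot.dwell(.2);d=snap("wrist","chk2");W=d["W"].reshape(-1,3)
for k in range(3):
    c=pin(k,38);m=(W[:,2]>174)&(W[:,2]<185)&(abs(W[:,1]-c[1])<48)&(W[:,0]>c[0]-25)&(W[:,0]<c[0]+35)
    r=cv2.minAreaRect(W[m,:2].astype(np.float32));print(k,np.round(r[0],1),np.round(r[1],1),round(r[2],1),"z",np.median(W[m,2]).round(1))
    c=pin(k,79);m=(W[:,2]>192)&(W[:,2]<215)&(np.hypot(*(W[:,:2]-c).T)<25)
    print("clip",W[m].mean(0).round(1),np.percentile(W[m,2],90).round(1),c,m.sum())
E
```

```text
66.9667
grip 10.756929821772887
215.5 0.6; 213.9 -0.0; 211.9 -0.4; 209.9 -0.1; 207.8 0.1; 206.1 1.4; 204.4 4.1; 202.3 4.8; 199.9 1.7; 197.2 -2.3; 195.5 -3.7; 194.6 4.9; 194.3 18.3; 
76.35
grip 10.978605428221504
215.5 -0.2; 213.9 -0.2; 211.8 -1.2; 209.8 0.7; 207.8 -0.0; 206.1 1.1; 204.4 3.2; 202.4 4.9; 199.9 2.4; 197.1 -1.9; 195.5 -2.7; 194.6 5.3; 194.4 17.7; 
85.8167
0 [620.5  89.1] [63.9  7.9] 88.7 z 178.0
clip [579.4  91.6 201.3] 203.5 [579.52707133  90.86797892] 334
1 [626.9 188.1] [61.2  8.3] 63.7 z 178.0
clip [581.5 190.  201.4] 203.4 [582.12707133 190.26797892] 308
2 [624.7 298.5] [ 7.7 63.2] 3.5 z 177.0
clip [584.7 288.8 201. ] 203.3 [584.72707133 289.86797892] 329
```

View pics/chk2.png

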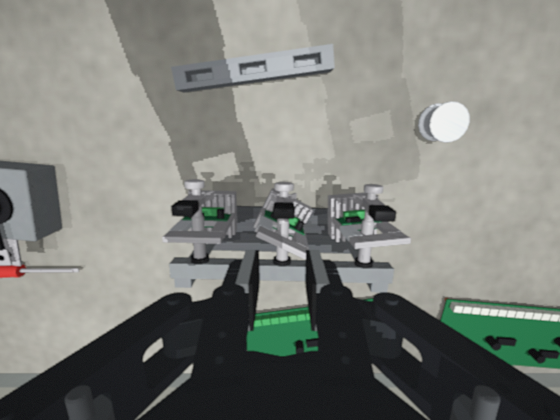

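All three clips are home with their tops at 203.4 mm (204 nominal), visible at (186,209), (284,211) and (381,213). The modules still hang. Now I'll swing the isolator back on.

```bash
python3 - <<'E'
from hang import *
from swing import swing
A=np.load("/tmp/iso.npy")
bot.move_to((640,-230,270),down(np.radians(-90)));bot.dwell(.1)
swing(A[:2],1.4,A[2]+.6,10)
bot.move_to((560,-215,300),down(-np.pi/2));bot.dwell(.3)
d=snap("wrist","iso4");W=d["W"].reshape(-1,3);m=(W[:,2]>94)&(W[:,2]<106)&(abs(W[:,0]-618)<35)&(abs(W[:,1]+190)<35)
print(A,cv2.minAreaRect(W[m,:2].astype(np.float32)),bot.read_state()["clock"])
snap("scene","end")
E
```

```text
grip 11.190360104393696
end [ 617.2 -188.3   98.6] [-4.4  9.9  9.6]
[ 611.33985695 -235.86410729   82.28565979    1.17657153] ((617.5007934570312, -189.23870849609375), (33.92231369018555, 11.983114242553711), 82.4899673461914) 97.5333
```

View pics/end.png

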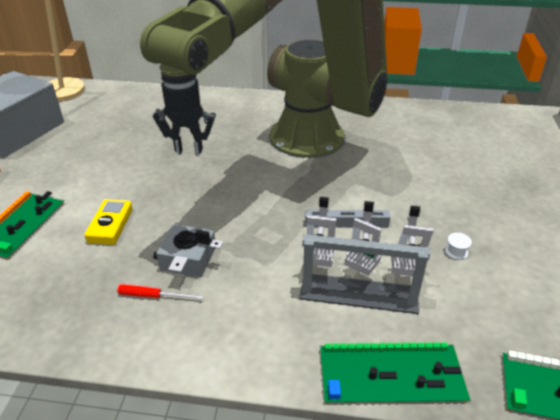

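The handle is back at 82.5°, its original on position, with its tip at (216,243). The modules hang locked and the bystanders have not moved, so I'm handing in.

```bash
python3 -c "
from h import *
print(bot.finish_job())"
```

```text
the job is handed in; nothing more can be done
None
```

I handed the job in with the isolator swung to off with the holes lined up, all three modules hung on the rack pins and clipped, and the handle back at on. This is by my own camera and force checks, as the hand-in returned no verdict.

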